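# Queue pistons by size for laser marking

### The arm

A 6-joint arm with a two-finger parallel gripper is mounted at the origin on the work surface. World frame = base frame: x ahead of the robot, y to its left, z up, the work surface at z = 0. Lengths are in m, angles in rad, forces in N, time in s.
With the tool pointing down it reaches from about 0.275 to 0.85 m from the base axis. Payload 5.2 kg.
Tool frame: the origin (TCP) lies at the very end of the fingers, on their centre line; the grasp point (between the pads) lies 19 mm behind it; z points along the fingers, y is the line along which they close (so a half turn about z gives the same grasp; the last joint's range is limited). The gripper opens to 85 mm and grips with 20 to 120 N. Pads are 22 mm wide; open, the fingers measure 114 mm over their backs; the gripper's body (76 mm by 85 mm) begins 54 mm behind the grasp point. The pads swing forward as they close: fully open they stand 13 mm farther back than shut.
Start: joints at [1.02, 0.259, 1.535, -0, 1.348, -0.203], TCP at [0.187, 0.517, 0.231] pointing down, gripper open.
Joint ranges: [-3.14, 3.14], [-0.91, 2.08], [0.19, 2.58], [-1.22, 4.36], [0.22, 2.71], [-3.12, 3.12]. Speed limits (rad/s): [2.57, 2.57, 3.14, 3.14, 3.14, 3.14].

### API

Orientations are given as [roll, pitch, yaw] about the fixed x, y, z axes, in that order (R = Rz(yaw) Ry(pitch) Rx(roll)).
In Python, from plant import * gives the robot as it stands. The module is installed in compiled form; this text tells all that it offers. Calls block until the motion is done:
- reach(position, orientation): joint-space move of the TCP to a pose.
- move_straight(position, frame=None, v=0.15, until_force=None): straight line of the TCP; frame=None keeps the orientation; v is the mean speed in m/s. With until_force (N) it stops when the force on the tool has changed by that much, and returns True; else False.
- move_j(angles): joint-space move.
- gripper_to(opening, grip_force=None): finger opening in m; grip_force is the grip in N (None keeps the last); returns when the fingers have stopped.
- wait(seconds).
- inverse_kinematics(position, orientation): joint angles nearest the present ones, or None.
- camera(name): name is "side" or "top"; returns the picture (420x560x3 uint8, red, green, blue); there is no depth.
- get_calibration(name): a dict with "K" (3x3 intrinsics, pixels), "R" (3x3) and "t" (3): a world point X has camera coordinates R X + t. Camera axes: x right, y down, z forward; pixel columns grow to the right and rows downward; lengths in m; the calibration is good to about 2 mm. A picture is of the moment at which its call begins. get_calibration takes no time and is no camera call.
A pose or a line that the arm cannot do raises IKError and nothing moves.
- close_job(): hands the job in; it is judged then, once.
Readings, each from a call of its own:
- read_t(): time.
- read_joints(): joint angles.
- read_qd(): joint speeds.
- read_joint_efforts(): joint torques, N m.
- read_tcp_pos(): TCP position.
- read_ee_rot(): TCP orientation.
- read_wrist_force(): force on the tool from outside, world axes, zero at the start.
- read_wrist_torque(): the same for the moment, N m.
- read_opening(): finger opening in m.
- read_finger_force(): force on a finger pad.
Only numpy, scipy, OpenCV 4.12 (cv2) and the standard library are available. Lean on these libraries where they do the work, as an engineer would, in place of code of your own. Each camera call takes 0.05 s, during which the arm holds its last target. There are 200 camera calls.

### The job

Queue the four loose pistons for laser marking: stand them crown up on the aluminium strip, one centred on each of its four blue pads, in order of diameter, with the smallest next to the red stop and the largest farthest from it. Let go of them all, and leave the bearing flange that stands among them where it is.

Things in the scene. Friction and masses are not known exactly. Their poses are not given: they have to be found in the camera images.
- piston_30_mid (a point): the smallest piston: a loose upright solid cylinder 30 mm in diameter and 32 mm tall, flat underside, dark skirt below, bright aluminium ring lands above, black-coated crown on top with a bright round spot in its middle. The point is its centre, on the axis and 16 mm above its underside; z runs up its axis to the crown. It stands on the table, crown up, at the start
- piston_40_mid (a point): the second smallest piston: a loose upright solid cylinder 40 mm in diameter and 40 mm tall, flat underside, dark skirt below, bright aluminium ring lands above, black-coated crown on top with a bright round spot in its middle. The point is its centre, on the axis and 20 mm above its underside; z runs up its axis to the crown. It stands on the table, crown up, at the start
- piston_50_mid (a point): the second largest piston: a loose upright solid cylinder 50 mm in diameter and 48 mm tall, flat underside, dark skirt below, bright aluminium ring lands above, black-coated crown on top with a bright round spot in its middle. The point is its centre, on the axis and 24 mm above its underside; z runs up its axis to the crown. It stands on the table, crown up, at the start
- piston_60_mid (a point): the largest piston: a loose upright solid cylinder 60 mm in diameter and 56 mm tall, flat underside, dark skirt below, bright aluminium ring lands above, black-coated crown on top with a bright round spot in its middle. The point is its centre, on the axis and 28 mm above its underside; z runs up its axis to the crown. It stands on the table, crown up, at the start
- pad_a: one of four identical fixed flat blue discs, 64 mm in diameter, 95 mm apart centre to centre in one straight row on the bare aluminium strip (80 x 470 mm, 10 mm thick, lying on the table); origin on its axis 2 mm below its top, which is 12 mm above the table; z up. The letters do not tell its place in the row: that changes from start to start
- pad_b: one of four identical fixed flat blue discs, 64 mm in diameter, 95 mm apart centre to centre in one straight row on the bare aluminium strip (80 x 470 mm, 10 mm thick, lying on the table); origin on its axis 2 mm below its top, which is 12 mm above the table; z up. The letters do not tell its place in the row: that changes from start to start
- pad_c: one of four identical fixed flat blue discs, 64 mm in diameter, 95 mm apart centre to centre in one straight row on the bare aluminium strip (80 x 470 mm, 10 mm thick, lying on the table); origin on its axis 2 mm below its top, which is 12 mm above the table; z up. The letters do not tell its place in the row: that changes from start to start
- pad_d: one of four identical fixed flat blue discs, 64 mm in diameter, 95 mm apart centre to centre in one straight row on the bare aluminium strip (80 x 470 mm, 10 mm thick, lying on the table); origin on its axis 2 mm below its top, which is 12 mm above the table; z up. The letters do not tell its place in the row: that changes from start to start
- stop_red: red upright round stop, 24 mm in diameter, 22 mm tall, fixed on the strip in line with the pads at one end or the other, 72.5 mm beyond the centre of the nearest pad (the stop at the other end is dark grey); origin at the centre of its underside, 10 mm above the table; z up
- flange_mid (a point): loose bearing flange, a bystander: steel disc 50 mm in diameter and 8 mm thick with a brass boss 36 mm in diameter on it, 24 mm tall in all, among the pistons; the point is on its axis 12 mm above its underside, z up

How it is judged:
At the end, for the whole second after the job is handed in: Every piston stands upright (within 0.1 rad), crown up, at rest on the top of a pad, its axis within 12 mm of the pad's centre; counted from the red stop the diameters along the row are 30, 40, 50 and 60 mm. The flange is within 20 mm of where it started ((horizontal distance between piston_30_mid and pad_a below 0.012 m or horizontal distance between piston_30_mid and pad_b below 0.012 m or horizontal distance between piston_30_mid and pad_c below 0.012 m or horizontal distance between piston_30_mid and pad_d below 0.012 m) and horizontal distance between piston_30_mid and stop_red between 0.0425 and 0.1025 m and height (world z) of piston_30_mid between 0.024 and 0.032 m and angle between each of piston_30_mid, piston_40_mid, piston_50_mid, piston_60_mid's own z axis and vertical below 0.1 rad and linear speed of each of piston_30, piston_40, piston_50, piston_60 below 0.02 m/s and angular speed of each of piston_30, piston_40, piston_50, piston_60 below 0.3 rad/s and (horizontal distance between piston_40_mid and pad_a below 0.012 m or horizontal distance between piston_40_mid and pad_b below 0.012 m or horizontal distance between piston_40_mid and pad_c below 0.012 m or horizontal distance between piston_40_mid and pad_d below 0.012 m) and horizontal distance between piston_40_mid and stop_red between 0.1375 and 0.1975 m and height (world z) of piston_40_mid between 0.028 and 0.036 m and (horizontal distance between piston_50_mid and pad_a below 0.012 m or horizontal distance between piston_50_mid and pad_b below 0.012 m or horizontal distance between piston_50_mid and pad_c below 0.012 m or horizontal distance between piston_50_mid and pad_d below 0.012 m) and horizontal distance between piston_50_mid and stop_red between 0.2325 and 0.2925 m and height (world z) of piston_50_mid between 0.032 and 0.04 m and (horizontal distance between piston_60_mid and pad_a below 0.012 m or horizontal distance between piston_60_mid and pad_b below 0.012 m or horizontal distance between piston_60_mid and pad_c below 0.012 m or horizontal distance between piston_60_mid and pad_d below 0.012 m) and horizontal distance between piston_60_mid and stop_red between 0.3275 and 0.3875 m and height (world z) of piston_60_mid between 0.036 and 0.044 m and distance of flange_mid from where it was at the start of the episode below 0.02 m); the robot touches nothing.
It fails at once if the bearing flange is pushed 20 mm or more from its place (distance of flange_mid from where it was at the start of the episode above 0.02 m).
It also fails if it takes over 106 s, if anything falls off the work surface, if the arm or the gripper's body presses on something with over 40 N, if the wrist force passes 120 N, or if a joint passes its speed limit or range.

## Working session

There is one attempt and no reset: what is moved stays moved. The work goes in short steps, each a Python script; the robot and the scene stay as the last script left them, time stands still between calls to the robot, and variables do not carry over. Pictures are saved under pics/ and viewed, at most 14 in all, crops included, and the job is handed in when it is done.

```bash
mkdir -p pics; python3 - <<'E'
from plant import *
import cv2
for n in("top","side"):
    im=camera(n); cv2.imwrite(f"pics/{n}0.png",im[:,:,::-1]); c=get_calibration(n); print(n,c["K"],c["R"],c["t"],-c["R"].T@c["t"])
print(read_t(),read_tcp_pos(),read_ee_rot())
E
```

```text
top [[380.25419551   0.         281.75507546]
 [  0.         380.25419551 206.69433314]
 [  0.           0.           1.        ]] [[-0.01248086 -0.99963879  0.0238015 ]
 [-0.98990852  0.0089921  -0.14142228]
 [ 0.14115718 -0.02532638 -0.98966319]] [-0.00663634  0.55626427  0.70790893] [0.45064149 0.00629285 0.77941753]
side [[406.91324296   0.         281.45282925]
 [  0.         406.91324296 209.69565495]
 [  0.           0.           1.        ]] [[ 0.72537231 -0.68818158 -0.01552831]
 [-0.44483519 -0.45142096 -0.7735249 ]
 [ 0.52531578  0.56800108 -0.63357565]] [-0.39260293  0.26999985  0.77156626] [-4.27210141e-04 -5.86548983e-01  6.91600735e-01]
0.1 [0.1871594  0.51667714 0.23055688] [-3.13997025e+00 -3.29919013e-04  2.79383408e+00]
```

View pics/top0.png

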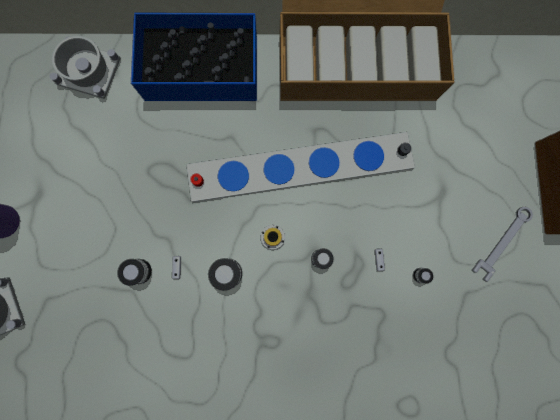

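View pics/side0.png

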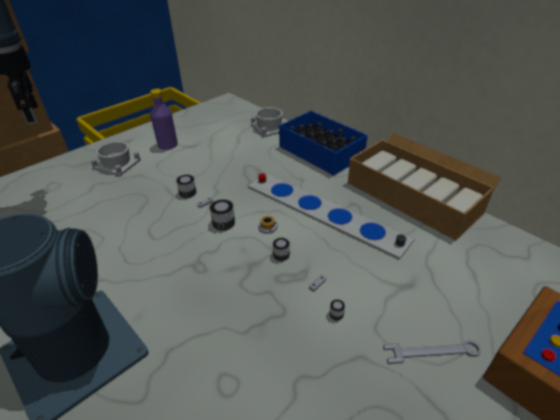

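The top view shows the red stop at (197,180), pads from (233,176) to (369,156), and the grey stop at (405,149). The 30, 40, 50 and 60 mm pistons are at (423,276), (322,259), (134,272) and (225,274), with the flange at (272,237). Next I measure these positions.

```bash
cat > h.py <<'E'
from plant import *
import cv2, numpy as np
def ray(n,uv,z):
    c=get_calibration(n); C=-c["R"].T@c["t"]; d=c["R"].T@np.linalg.solve(c["K"],[*uv,1.]); return C+d*(z-C[2])/d[2]
def px(n,X):
    c=get_calibration(n); p=c["K"]@(c["R"]@X+c["t"]); return p[:2]/p[2]
def blobs(m,amin=15):
    k,_,s,c=cv2.connectedComponentsWithStats(m.astype(np.uint8)); return [(s[i,4],c[i]) for i in range(1,k) if s[i,4]>=amin]
def masks(im):
    r,g,b=[im[...,i].astype(int) for i in range(3)]
    return (b>1.6*r)&(b-r>60), (r>2.0*g)&(r-g>60)
def spot(im,uv,w=11):
    u,v=np.round(uv).astype(int); g=cv2.cvtColor(im,cv2.COLOR_RGB2GRAY)[v-w:v+w+1,u-w:u+w+1]
    t,m=cv2.threshold(g,0,255,cv2.THRESH_OTSU)
    a,c=min(blobs(m>0,8),key=lambda q:np.hypot(*(q[1]-w)))
    return a,c+[u-w,v-w]
E
python3 - <<'E'
from h import *
T=cv2.imread("pics/top0.png")[:,:,::-1]; S=cv2.imread("pics/side0.png")[:,:,::-1]
b,r=masks(T)
for a,c in blobs(b,300): print("blue",a,c.round(1),ray("top",c,.012).round(4))
for a,c in blobs(r,15): print("red",a,c.round(1),ray("top",c,.03).round(4))
b,r=masks(S)
for a,c in blobs(b,100): print("sblue",a,c.round(1),ray("side",c,.012).round(4))
for D,h,uv,w in((30,.032,(424,276),4),(40,.04,(322,259),6),(50,.048,(130,272),8),(60,.056,(224,274),10)):
    a,c=spot(T,uv,w); X=ray("top",c,h); p=px("side",X); print(D,a,c.round(1),X.round(4),"side px",p.round(1))
print(ray("top",(272,237),.024))
t=cv2.resize(T[215:300,100:450],None,fx=2.28,fy=2.28,interpolation=2)
s=cv2.resize(S[160:330,160:360],None,fx=2,fy=2,interpolation=2)
o=np.zeros((194+340,800,3),np.uint8); o[:t.shape[0],:t.shape[1]]=t; o[194:,:400]=s; cv2.imwrite("pics/crop.png",o[:,:,::-1])
E
```

```text
blue 869 [197.3  50.2] [0.9023 0.1645 0.012 ]
blue 705 [368.5 155.4] [ 0.6668 -0.1962  0.012 ]
blue 706 [323.8 162. ] [ 0.6531 -0.1019  0.012 ]
blue 719 [278.5 168.7] [ 0.6396 -0.0076  0.012 ]
blue 735 [232.9 175.6] [0.6257 0.0864 0.012 ]
red 85 [196.2 179.2] [0.6147 0.1577 0.03  ]
sblue 135 [346.9 145. ] [0.9436 0.1141 0.012 ]
sblue 214 [281.6 189.4] [0.6251 0.0876 0.012 ]
sblue 241 [309.4 202. ] [ 0.6391 -0.0065  0.012 ]
sblue 283 [339.6 215.9] [ 0.6526 -0.1007  0.012 ]
sblue 321 [372.3 230.7] [ 0.6664 -0.1941  0.012 ]
sblue 1093 [546.3 339.6] [ 0.6523 -0.6049  0.012 ]
30 52 [425.2 275.4] [ 0.4192 -0.2914  0.032 ] side px [337.8 305.8]
40 107 [323.  258.3] [ 0.4547 -0.091   0.04  ] side px [281.1 243.7]
50 183 [130.2 271.8] [0.4339 0.2741 0.048 ] side px [184.8 179.4]
60 263 [223.6 273.9] [0.4279 0.098  0.056 ] side px [221.2 206.5]
[0.49784501 0.00707357 0.024     ]
```

View pics/crop.png

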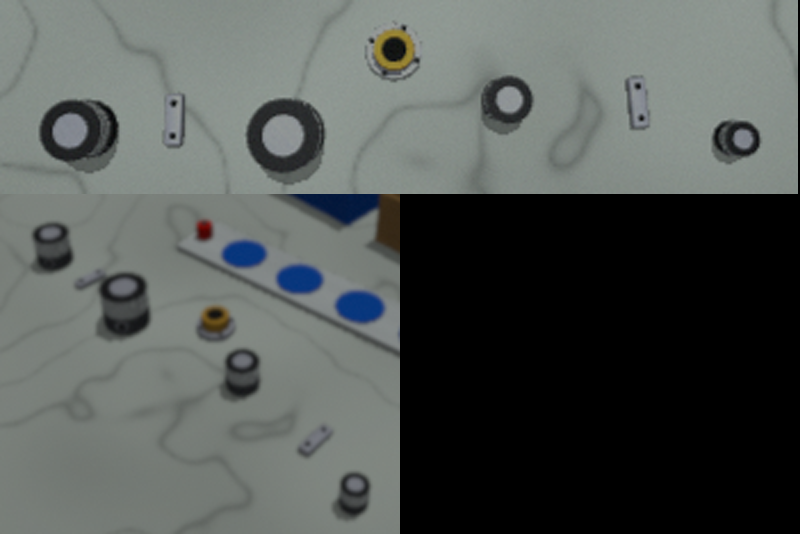

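Positions agree between the two views to about 2 mm, and the pad spacing comes out at 95 mm. The red stop is at the +y end, so I start with the 60.

```bash
cat >> h.py <<'E'
Y=[np.pi,0,1.715]
P={30:(.4192,-.2914),40:(.4547,-.091),50:(.4339,.2741),60:(.4279,.098)}
G={30:(.6257,.087),40:(.6395,-.007),50:(.653,-.1014),60:(.6667,-.1955)}
def job(D):
    z=.005 if D==30 else .008; H=.16; op=min(.085,D/1000+.03)
    reach([*P[D],H],Y); gripper_to(op,50); move_straight([*P[D],z],v=.12)
    gripper_to(0,50); print(D,"grip",read_opening(),read_finger_force())
    move_straight([*P[D],H],v=.15); reach([*G[D],H],Y); print("held",read_opening())
    move_straight([*G[D],z+.0135],v=.09); print("down",read_wrist_force().round(1) if hasattr(read_wrist_force(),'round') else read_wrist_force())
    gripper_to(op); move_straight([*G[D],H],v=.15); print("t",read_t())
E
python3 - <<'E'
from h import *
job(60)
im=camera("top"); cv2.imwrite("pics/t1.png",im[:,:,::-1])
im=camera("side"); cv2.imwrite("pics/s1.png",im[:,:,::-1])
E
```

```text
60 grip 0.05908016116824256 52.89556682109833
held 0.05885773576200419
down [-0.4  0.2 -2.6]
t 9.5917
```

View pics/s1.png

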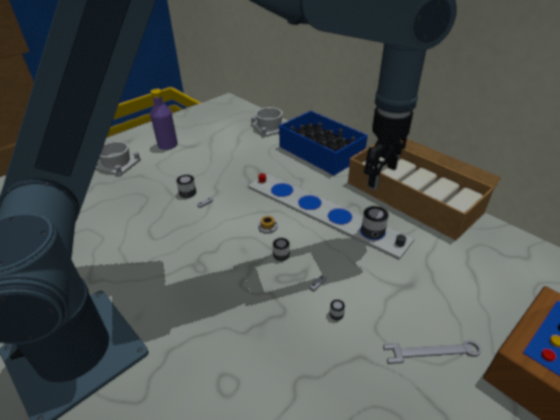

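The 60 stands on the pad next to the grey stop, at about (374,222), and nothing else has moved. I'll do the 50, 40 and 30 next.

```bash
python3 - <<'E'
from h import *
for D in(50,40,30):
    job(D)
    if not 0<read_opening()-D/1000<.06: break
q=list(read_joints()); q[0]=1.02; move_j(q)
for n in("top","side"): cv2.imwrite(f"pics/{n}2.png",camera(n)[:,:,::-1])
T=cv2.imread("pics/top2.png")[:,:,::-1]
for D,h in((30,.044),(40,.052),(50,.06),(60,.068)):
    a,c=spot(T,px("top",np.array([*G[D],h])),7); X=ray("top",c,h); print(D,a,X.round(4),"err",np.hypot(*(X[:2]-G[D])).round(4))
print(read_t())
E
```

```text
50 grip 0.048870365524559325 51.29415035247803
held 0.04891819723049915
down [-0.3  0.8 -1.9]
t 19.5667
40 grip 0.038616168476887945 49.868245124816895
held 0.03890031315077179
down [-0.3 -0.2 -1.3]
t 27.6083
30 grip 0.028635519456173736 49.18762743473053
held 0.02866238854429073
down [ 0.1  0.4 -0.2]
t 37.0417
30 53 [0.6263 0.0875 0.044 ] err 0.0008
40 102 [ 0.6394 -0.007   0.052 ] err 0.0001
50 156 [ 0.6534 -0.1032  0.06  ] err 0.0019
60 197 [ 0.6664 -0.1959  0.068 ] err 0.0005
39.4167
```

```bash
python3 -c "
import cv2,numpy as np
a=cv2.imread('pics/top2.png')[120:300,160:450];b=cv2.imread('pics/side2.png')[150:270,220:430]
cv2.imwrite('pics/c2.png',np.vstack([cv2.resize(a,(500,310)),cv2.resize(b,(500,286))]))"
```

```text
(no output)
```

View pics/c2.png

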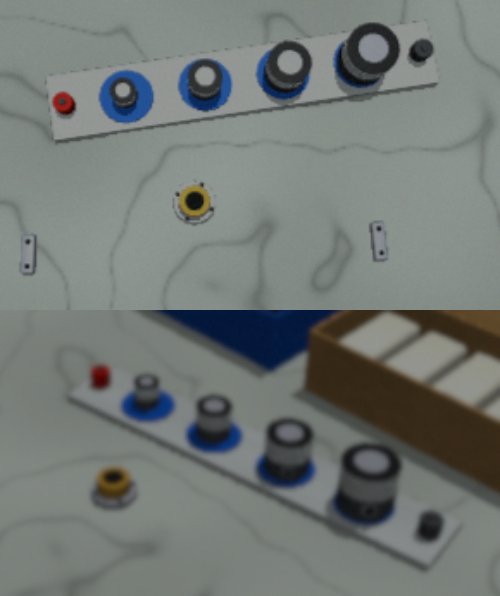

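All four stand upright in the right order, each within 2 mm of its pad centre, and the flange is where it started at crop pixel (194,201).

```bash
python3 -c "
from plant import *
print(close_job(),read_t())"
```

```text
the job is handed in; nothing more can be done
the job is handed in; nothing more can be done
```

The four pistons stand crown up on the pads in the order 30, 40, 50, 60 from the red stop, each measured within 2 mm of its pad centre with the flange undisturbed; I handed the job in at about 39 s, and no verdict was returned.

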